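# Hold a tube stub against a sprung cross tube for tack welding

## Task

Be the welder's third hand: pick out the short piece of 40 mm square tube from the loose offcuts, lay it flat on the bed of the tacking jig and butt its end squarely against the middle of the jig's sprung cross tube (between the two marker lines) to make a T. Press with a steady push of about 10 newtons, which moves the cross tube back half of its travel; go gently, never beyond 20 newtons. Keep that push up for a few seconds and finish while still holding the piece pressed there, without letting go, and leave the other offcuts where they lie.

Things in the scene. Friction and masses are not known exactly. Their poses are not given: they have to be found in the camera images.
- stub_center (a point): centre of the work piece, a loose piece of bare steel square tube, 100 mm long, 40 x 40 mm section, 4 mm wall, about 0.42 kg, lying on the table. x runs along its length, z up; it is alike either way round. It is gripped across its 40 mm width (y).
- bed (a point): middle of the top of the fixed tacking jig's flat grey bed (290 x 200 mm), 12 mm above the table. x is the pressing direction, towards the cross tube, z up. The bed reaches 130 mm behind this point and 160 mm ahead along x, 100 mm either side along y. At rest the cross tube's front face is 30 mm ahead of this point; the bed before it is clear.
- butt_face (a point): middle of the front face of the cross tube: 40 x 40 mm steel square tube, 160 mm long, lying across the jig along y, 1 mm above the bed, on a sprung carriage. 20 mm above the bed; moves with the tube. x points into the face, z up. Black marker lines 42 mm apart on top mark the place. Clamp plates near its ends stand 5 mm proud of the top; spring housings are behind it.
- carriage (a joint): travel of the sprung cross tube along the jig's x, in m: 0 at rest, 0.025 at its back stop. The spring is linear, 0.8 N per mm (10 N at 12.5 mm), without preload, and pushes the cross tube back when released.
- thin_center (a point): centre of an offcut to be left alone: square tube 100 mm long, 25 x 25 mm section, lying along its x
- round_center (a point): centre of an offcut to be left alone: round tube, 42 mm diameter, 55 mm tall, standing upright
- angle_center (a point): middle of an offcut to be left alone: angle iron 90 mm long (along x), 45 mm wide, 45 mm tall, 5 mm thick, its upright leg on its -y edge
Mind the look-alikes: they are no part of the job. Leave any black or purple look-alike of the part that bears stub_center alone.

How it is judged (in metres and radians):
On the way:
1. the piece is held squarely against the middle of the cross tube with a push of 6 to 15 N for 2 s (contact force between stub and carriage between 6 and 15 N and value of joint carriage between 0.006 and 0.02 m and y of stub_center in the frame of butt_face between -0.012 and 0.012 m and angle between the x axis of stub_center and the x axis of butt_face, either way round below 0.1 rad and z of stub_center in the frame of bed between 0.015 and 0.027 m and contact force between the fingers and stub above 2 N and linear speed of stub below 0.02 m/s), for 2 s.
At the end, for the whole second after the job is handed in: The robot is still holding the 40 mm square tube piece: it lies on the jig's bed (within about 6 mm), its end against the cross tube within 12 mm of the middle and square within 0.1 rad, at rest, pressed with 6 to 15 N (cross tube pushed back 6 to 20 mm) (all of step 1); the arm keeps its last pose, push and grip.
It fails at once if the piece is pressed against the cross tube with more than 22 N (contact force between stub and carriage above 22 N).
It fails at once if one of the other offcuts is moved by more than 25 mm (distance of any of thin_center, round_center, angle_center from where it was at the start of the episode above 0.025 m).
It also fails if it takes over 54 s, if anything falls off the work surface, if the arm or the gripper's body presses on something with over 40 N, if the wrist force passes 120 N, or if a joint passes its speed limit or range.

## Robot

A 7-joint arm with a two-finger parallel gripper is mounted at the origin on the work surface. World frame = base frame: x ahead of the robot, y to its left, z up, the work surface at z = 0. Lengths are in mm, angles in rad, forces in N, time in s.
With the tool pointing down it reaches from about 425 to 1025 mm from the base axis. Payload 3.6 kg.
Tool frame: the origin (TCP) lies midway between the tips of the shut fingers; the grasp point (between the pads) lies 19 mm behind it (ctrl.grip_point_offset is the distance from the TCP to the grasp point, in mm); y points along the fingers, x is the direction in which the jaws open and shut, and the axes are right-handed (so a half turn about y gives the same grasp; the last joint's range is limited). The gripper opens to 85 mm and grips with 20 to 120 N. Pads are 22 mm wide; open, the fingers measure 114 mm over their backs; the gripper's body (76 mm by 85 mm) begins 54 mm behind the grasp point. The pads swing forward as they close: fully open they stand 13 mm farther back than shut.
Start: joints at [1.212, 0.591, 0.048, 1.609, -0.033, 0.943, -0.034], TCP at [190.445, -699.543, 231.302] pointing down, gripper open.
Joint ranges: [-2.69, 2.69], [-0.47, 2.24], [-1.27, 1.36], [0.19, 2.51], [-1.53, 4.68], [0.08, 2.07], [-3.09, 3.09]. Speed limits (rad/s): [2.57, 2.57, 3.14, 3.14, 3.14, 3.14, 3.14].

## Interface

Orientations are given as a 3x3 rotation matrix whose columns are the frame's x, y, z axes.
In Python, from workcell import sensors, capture, camera_model, job_done, cut_out, ctrl gives the robot as it stands.
- The arm moves only by the tool carry_out, never from a script. Its argument "motion" is a list of rows, each a list of 4 numbers: the shift along the tool's x, y, z in cm, then the turn about the tool's y in rad. A call has 1 to 12 rows; each row shifts and turns the commanded pose from where the row before left it, along the tool's axes as they then stand; what a row does not reach is not made up. A row lasts 1/12 s, in which the tool goes at most 41.7 mm and 7.16 degrees, less where a joint would pass 70% of its speed; a pose out of reach is approached as far as the arm can. A call is refused whole if a number of a shift passes 4.17 or a number of a turn 0.125, either way. A call with a gripper value outside its range is refused whole. "fingers" is the closure, from 0 (fully open) to 1 (shut), set as the call begins (left out, the last holds). The fingers move at their own pace and stop on an object; the grip force is fixed at half the most. Time passes only in rows, so rows that do not move let the fingers close. It gives the time, the measured TCP pose, the force and the opening at its end, in the units of the state.
- sensors.state(): the state, without advancing time (a new reading comes with each control period).
- capture(name): name is "scene" or "top"; returns the picture (480x640x3 uint8, blue, green, red); there is no depth.
- camera_model(name): a dict with "camera_matrix" (3x3 intrinsics, pixels), "pose" (4x4, takes a point from camera to world coordinates). Camera axes: x right, y down, z forward; pixel columns grow to the right and rows downward; lengths in mm; the calibration is good to about 2 mm. A picture is of the moment at which its call begins. camera_model takes no time and is no camera call.
- job_done(): hands the job in, once; it reports no verdict.
Trained networks look in the newest picture that a camera, given by its name, has taken for a name from the list of things; names that differ only in an ending like _2 or _b are one class to them, and where a whole thing is asked for, a point or a joint stands for the part that bears it (a point fixed in the world has none). Each returns a list of dicts, best first, with "p" (0 to 1); they miss things now and then, are a little off and sometimes report something else, mostly with a low value. They report only what shows in the picture. A call takes as long as a camera call. They do not tell look-alikes from the thing itself.
- cut_out(thing, camera): "region" (480x640 bool, what is visible of it) and "rect" ([left, top, right, bottom] in pixels, round what is visible of it).
The state is a dict: "clock": time; "q": joint angles; "dq": joint speeds; "tau": joint torques, N m; "tcp_pos": TCP position; "tcp_rot": TCP orientation; "force": force on the tool from outside, world axes, zero at the start; "ft_torque": the same for the moment, N m; "width": opening from 0.0 (shut) to 1.0 (fully open).
Only numpy, scipy, OpenCV 4.12 (cv2) and the standard library are available. Lean on these libraries where they do the work, as an engineer would, in place of code of your own. Each camera call takes 0.05 s, during which the arm holds its last target.

## Working session

There is one attempt and no reset: what is moved stays moved. The work goes in short steps, Python scripts to look and compute and a tool call to move; the robot and the scene stay as the last step left them, time stands still between calls to the robot, and variables do not carry over. Pictures are saved under pics/ and viewed, and the job is handed in when it is done.

Besides the shell and the picture viewer there is one more tool, called after "Emit:" as a command line: name --pt "numbers of a row" for each row, then --argument value for the rest. carry_out: Moves the arm, as the interface text tells. Its arguments: {"type":"object","properties":{"motion":{"type":"array","items":{"type":"array","items":{"type":"number"}}},"fingers":{"type":"number"}},"required":["motion"]}

```bash
ls; mkdir -p pics
python3 - <<'E'
from workcell import *
import cv2
s=sensors.state()
for k in s: print(k,s[k])
for n in ("scene","top"):
    im=capture(n); cv2.imwrite(f"pics/{n}0.png",im); print(n,camera_model(n))
print(ctrl.grip_point_offset)
E
```

```text
pics
clock 0.0
q [ 1.21150504  0.59212305  0.0482762   1.60985889 -0.03331649  0.94271253
 -0.03372845]
dq [-1.11354815e-03 -3.06062220e-05 -1.39312165e-03  1.25397209e-03
 -2.72683646e-04 -9.64763174e-04 -4.76299968e-05]
tau [ 4.92112613e-04 -5.48697746e+01  1.54612329e+00 -1.98124015e+01
  9.25978267e-03  8.78875988e-03  4.06261989e-06]
tcp_pos [ 190.23774045 -698.71362638  230.12381558]
tcp_rot [[ 2.62730929e-01 -7.02290045e-04  9.64868885e-01]
 [-9.64866411e-01  2.18738965e-03  2.62731848e-01]
 [-2.29505818e-03 -9.99997361e-01 -1.02921160e-04]]
force [0.16302583 0.26636353 0.14228164]
ft_torque [ 0.00320859 -0.01608212  0.00397556]
width 1.0012040764345747
scene {'camera_matrix': array([[453.4976527 ,   0.        , 318.32991795],
       [  0.        , 453.4976527 , 249.51180486],
       [  0.        ,   0.        ,   1.        ]]), 'pose': array([[-4.80852295e-01,  4.47994809e-01, -7.53711962e-01,
         1.20436338e+03],
       [ 8.76774883e-01,  2.52392489e-01, -4.09345619e-01,
         4.92734773e+02],
       [ 6.84652594e-03, -8.57670498e-01, -5.14154104e-01,
         5.45525999e+02],
       [ 0.00000000e+00,  0.00000000e+00,  0.00000000e+00,
         1.00000000e+00]])}
top {'camera_matrix': array([[470.62680744,   0.        , 323.74695186],
       [  0.        , 470.62680744, 244.05550333],
       [  0.        ,   0.        ,   1.        ]]), 'pose': array([[ 2.89847187e-02, -9.95820619e-01,  8.66093538e-02,
         3.97572235e+02],
       [-9.99179469e-01, -3.13163083e-02, -2.56841732e-02,
         1.02722332e+02],
       [ 2.82891145e-02, -8.57938396e-02, -9.95911212e-01,
         8.68309217e+02],
       [ 0.00000000e+00,  0.00000000e+00,  0.00000000e+00,
         1.00000000e+00]])}
18.700000000000003
```

View pics/scene0.png

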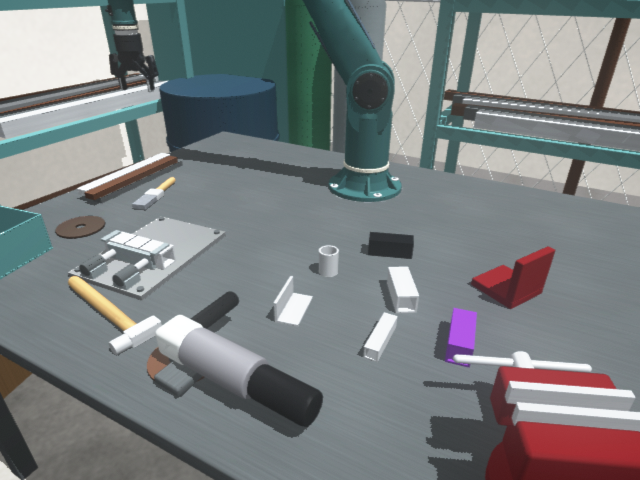

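View pics/top0.png

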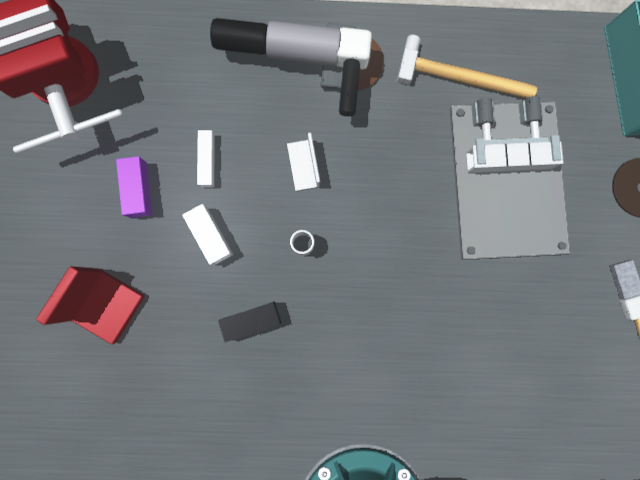

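The top view shows the stub as the white tube at (207,235), with the thin offcut at (205,158), the angle at (303,165) and the round at (302,242). The jig is at about (510,180), and its cross tube faces down the image. Black and purple decoys are at (253,322) and (133,186).

```bash
cat > h.py <<'E'
import numpy as np, cv2
from scipy.optimize import minimize
def proj(P,cm):
    T=np.linalg.inv(cm['pose']);P=np.atleast_2d(P)@T[:3,:3].T+T[:3,3]
    p=P@cm['camera_matrix'].T; return p[:,:2]/p[:,2:]
def ray(uv,z,cm):
    d=cm['pose'][:3,:3]@np.linalg.solve(cm['camera_matrix'],[uv[0],uv[1],1]);o=cm['pose'][:3,3]
    return o+d*(z-o[2])/d[2]
def box(x,y,z,a,L,W,H):
    c,s=np.cos(a),np.sin(a)
    return np.array([[x+c*i*L/2-s*j*W/2,y+s*i*L/2+c*j*W/2,z+k*H/2] for i in(-1,1) for j in(-1,1) for k in(-1,1)])
def sil(P,cm):
    h=cv2.convexHull(proj(P,cm).astype(np.float32))
    m=np.zeros((480,640),np.uint8);cv2.fillConvexPoly(m,np.round(h*16).astype(np.int32),255,cv2.LINE_AA,4);return m/255.
E
python3 - <<'E'
from workcell import *
from h import *
cms={n:camera_model(n) for n in("scene","top")}
regs={}
for n in cms:
    im=capture(n)
    if n=="top": t=im
    else: sc=im
    for th in ("stub_center","thin_center","bed","butt_face"):
        try:
            r=cut_out(th,n)
            for d in r[:3]: print(n,th,round(d['p'],2),d['rect'],d['region'].sum())
            if th=="stub_center": regs[n]=r
        except Exception as e: print(n,th,e)
def near(r,uv):
    return min(r,key=lambda d:np.hypot((d['rect'][0]+d['rect'][2])/2-uv[0],(d['rect'][1]+d['rect'][3])/2-uv[1]))
R={'top':near(regs['top'],(207,235))['region'],'scene':near(regs['scene'],(402,289))['region']}
x0=ray((207,235),20,cms['top']);print(x0)
def cost(p,ns=("top","scene")):
    c=0
    for n in ns:
        m=sil(box(p[0],p[1],20,p[2],100,40,40),cms[n]);c+=np.abs(m-R[n]).sum()/R[n].sum()
    return c
for ns in(("top",),("scene",),("top","scene")):
    b=min((minimize(cost,[x0[0],x0[1],a],args=(ns,),method="Nelder-Mead",options=dict(initial_simplex=np.array([x0[0],x0[1],a])+np.array([[0,0,0],[10,0,0],[0,10,0],[0,0,.2]]))) for a in(-.6,0,.6,1.2)),key=lambda r:r.fun)
    print(ns,b.x,b.fun)
a=cv2.resize(t[85:275,430:600],None,fx=3.1,fy=3.1,interpolation=cv2.INTER_CUBIC);cv2.imwrite("pics/jt.png",a)
a=cv2.resize(sc[205:300,60:240],None,fx=4.4,fy=4.4,interpolation=cv2.INTER_CUBIC);cv2.imwrite("pics/js.png",a)
E
```

```text
scene stub_center 0.83 [387.7, 269.4, 419.5, 310.4] 1155
scene stub_center 0.74 [444.5, 306.7, 475.1, 364.6] 1268
scene stub_center 0.73 [365.7, 231.4, 410.5, 260.8] 1054
scene thin_center 0.73 [361.2, 315.9, 399.4, 362.7] 922
scene bed 0.71 [71.0, 216.5, 223.6, 297.2] 6671
scene butt_face 0.57 [101.3, 228.9, 176.1, 267.9] 1971
top stub_center 0.85 [179.6, 205.0, 234.3, 268.4] 1556
top stub_center 0.6 [115.6, 152.9, 155.8, 221.9] 1840
top thin_center 0.78 [199.4, 132.8, 216.5, 188.2] 963
top bed 0.73 [451.1, 98.8, 571.0, 260.7] 16677
top butt_face 0.73 [287.7, 232.4, 314.3, 255.3] 312
top butt_face 0.72 [465.0, 119.2, 560.1, 172.2] 3343
[481.09194823 291.46895514  20.        ]
('top',) [480.48490195 290.21733162   0.55688567] 0.049478300317556324
('scene',) [483.0139143  289.41588657   0.52485008] 0.08049571343688991
('top', 'scene') [480.98491646 289.77819369   0.54273952] 0.16633793815103357
```

View pics/jt.png

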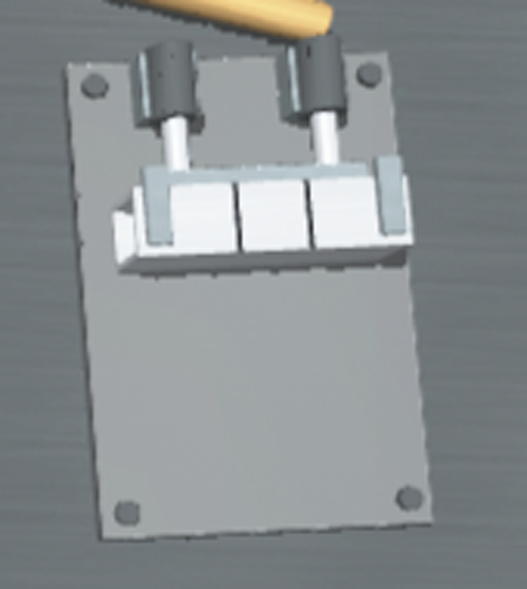

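View pics/js.png

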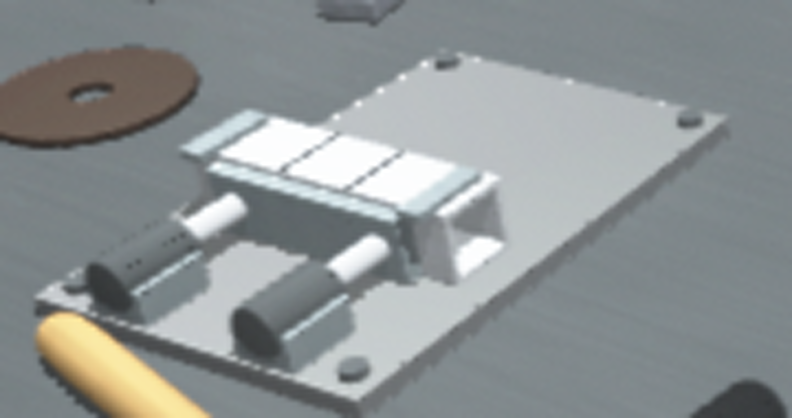

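Run:
```python
from workcell import *
from h import *
from scipy.optimize import least_squares
ct,cs=camera_model("top"),camera_model("scene")
def pick(l,s,o): return np.array(l,float)/s+np.array(o)-0.3
# corners fl(+x,+y), fr, br, bl
T=pick([(67,65),(387,53),(432,522),(102,538)],3.1,(430,85))
mk=pick([(236,184),(239,250),(307,181),(313,247)],3.1,(430,85))
S=pick([(357,402),(728,118),(450,55)],4.4,(60,205)) # which: fr,br,bl
loc=np.array([[160,100,0],[160,-100,0],[-130,-100,0],[-130,100,0]],float)
mloc=np.array([[70,21,41],[30,21,41],[70,-21,41],[30,-21,41]],float)
def W(p,l):
    c,s=np.cos(p[2]),np.sin(p[2]);return np.c_[p[0]+c*l[:,0]-s*l[:,1],p[1]+s*l[:,0]+c*l[:,1],12+l[:,2]]
def f(p,u=3):
    r=[]
    if u&1: r+=[(proj(W(p,loc),ct)-T).ravel(),(proj(W(p,mloc),ct)-mk).ravel()]
    if u&2: r+=[(proj(W(p,loc[1:]),cs)-S).ravel()]
    return np.concatenate(r)
x0=ray((512,190),12,ct)
for u in(1,2,3):
    r=least_squares(f,[x0[0],x0[1],0.05],args=(u,));print(u,r.x,np.round(r.fun,1))
```

```text
1 [ 5.90869885e+02 -2.64798347e+02  7.81950801e-02] [-0.1 -0.3  0.7 -0.3  0.4  0.3 -0.   0.2 -0.5 -0.3  0.3  0.3 -0.4 -0.2
 -0.4  0.3]
2 [ 541.43549116 -196.05079189    0.72160996] [  1.   -7.4 -71.   -8.9  72.2  -1.9]
3 [ 5.81689288e+02 -2.56071786e+02  6.53638853e-02] [ -3.7   3.5  -2.7   4.8  -5.    5.8  -5.7   4.4  -4.8   4.4  -4.3   5.
  -4.6   4.7  -4.9   5.3 -67.3 -27.  -58.3 -17.5  68.9  12.7]
```

Run:
```python
from workcell import *
from h import *
from scipy.optimize import least_squares
cs=camera_model("scene")
S=np.array([(357,402),(38,298),(450,55),(728,118)],float)/4.4+np.array((60,205))-.3
loc=np.array([[160,100,0],[160,-100,0],[-130,-100,0],[-130,100,0]],float)
def f(p):
    c,s=np.cos(p[2]),np.sin(p[2]);P=np.c_[p[0]+c*loc[:,0]-s*loc[:,1],p[1]+s*loc[:,0]+c*loc[:,1],12+loc[:,2]]
    return (proj(P,cs)-S).ravel()
r=least_squares(f,[590,-265,.08]);print(r.x,r.fun.round(1))
```

```text
[ 5.94935422e+02 -2.58701096e+02  7.74446555e-02] [ 0.3  0.4 -1.1 -0.1 -0.4 -1.3  1.2 -0. ]
```

Emit:
carry_out --pt "0 0 0 -0.093" --pt "0 0 0 -0.093" --pt "0 0 0 -0.093" --pt "-1.0 0 3.8 0" --pt "-1.0 0 3.8 0" --pt "-1.0 0 3.8 0" --pt "-1.0 0 3.8 0" --pt "-1.0 0 3.8 0" --pt "-1.0 0 3.8 0" --pt "-1.0 0 3.8 0" --pt "-1.0 0 3.8 0" --pt "-1.0 0 3.8 0" --fingers 0

```text
clock: 1.6
tcp_pos: [437.4, -443.9, 231.6]
tcp_rot: [[0.518, 0.0, 0.855], [-0.855, -0.0, 0.518], [0.001, -1.0, 0.0]]
force: [0.1, 0.4, -0.3]
width: 0.998
```

```bash
cat > plan.py <<'E'
import sys,numpy as np
from workcell import sensors
s=sensors.state();R=s['tcp_rot'];p=s['tcp_pos']
t=np.array([float(a) for a in sys.argv[1:4]]);phi=float(sys.argv[4])
c=np.arctan2(R[1,2],R[0,2]);d=R.T@(t-p)/10
print('t',s['clock'],'pos',p.round(1),'phi',c.round(4),'w',round(s['width'],3),'F',np.round(s['force'],1),'tilt',R[2].round(3))
print('shift cm (now axes)',d.round(2),'n',np.ceil(np.linalg.norm(d)/4.1),'turn',round(c-phi,3))
E
python3 plan.py 481 290 230 .545
```

```text
t 1.6 pos [ 437.4 -443.9  231.6] phi 0.5446 w 0.998 F [ 0.1  0.4 -0.3] tilt [ 0.001 -1.     0.   ]
shift cm (now axes) [-60.52   0.13  41.75] n 18.0 turn -0.0
```

Emit:
carry_out --pt "-3.2 0 2.4 0" --pt "-3.2 0 2.4 0" --pt "-3.2 0 2.4 0" --pt "-3.2 0 2.4 0" --pt "-3.2 0 2.4 0" --pt "-3.2 0 2.4 0" --pt "-3.2 0 2.4 0" --pt "-3.2 0 2.4 0" --pt "-3.2 0 2.4 0" --pt "-3.2 0 2.4 0" --pt "-3.2 0 2.4 0" --pt "-3.2 0 2.4 0"

```text
clock: 2.6
tcp_pos: [483.7, 34.2, 231.8]
tcp_rot: [[0.518, 0.001, 0.855], [-0.855, -0.0, 0.518], [0.001, -1.0, 0.001]]
force: [0.3, -0.6, -0.0]
width: 0.995
```

```bash
python3 plan.py 481 290 100 .545
```

```text
t 2.6 pos [483.7  34.2 231.8] phi 0.5446 w 0.995 F [ 0.3 -0.6 -0. ] tilt [ 0.001 -1.     0.001]
shift cm (now axes) [-22.03  13.18  13.01] n 8.0 turn -0.0
```

Emit:
carry_out --pt "-2.9 0.8 1.7 0" --pt "-2.9 0.8 1.7 0" --pt "-2.9 0.8 1.7 0" --pt "-2.8 0.8 1.6 0" --pt "-2.8 0.8 1.6 0" --pt "-2.7 2.3 1.6 0" --pt "-2.5 2.3 1.6 0" --pt "-2.4 2.3 1.5 0" --pt "0 2.3 0 0" --pt "0 0 0 0"

```text
clock: 3.43
tcp_pos: [478.6, 288.2, 95.8]
tcp_rot: [[0.522, -0.006, 0.853], [-0.853, -0.003, 0.522], [-0.001, -1.0, -0.006]]
force: [-0.9, -0.9, 0.3]
width: 1.0
```

```bash
python3 plan.py 481 290 8 .545
python3 - <<'E'
from workcell import *
import cv2
a=capture("scene");cv2.imwrite("pics/s1.png",cv2.resize(a[160:380,280:500],None,fx=2.7,fy=2.7))
E
```

```text
t 3.4333 pos [478.6 288.2  95.8] phi 0.549 w 1.0 F [-0.9 -0.9  0.3] tilt [-0.001 -1.    -0.006]
shift cm (now axes) [-0.03  8.78  0.35] n 3.0 turn 0.004
```

View pics/s1.png

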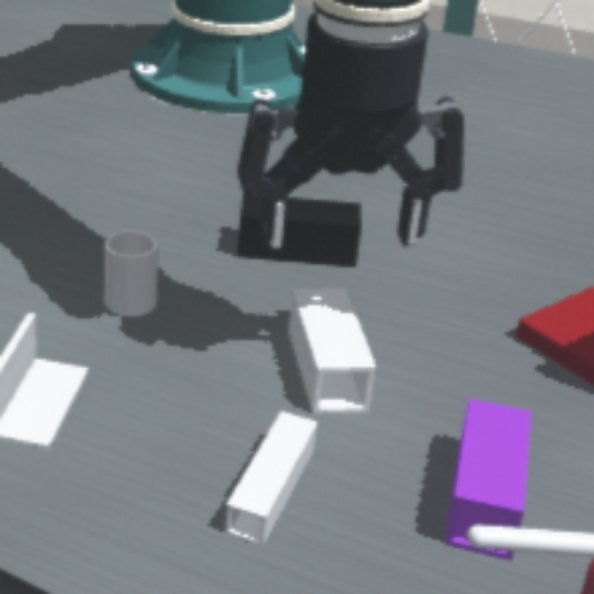

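The gripper sits squarely over the stub (crop 335,355), with its fingers either side and the neighbours clear, so I'm descending.

Emit:
carry_out --pt "0 2.0 0.1 0.001" --pt "0 2.0 0.1 0.001" --pt "0 2.0 0.1 0.001" --pt "0 1.6 0 0" --pt "0 1.0 0 0" --pt "0 0.5 0 0" --pt "0 0 0 0" --pt "0 0 0 0"

```text
clock: 4.15
tcp_pos: [484.5, 288.4, 9.2]
tcp_rot: [[0.515, 0.001, 0.857], [-0.857, 0.0, 0.515], [0.0, -1.0, 0.001]]
force: [1.0, 0.4, 0.9]
width: 0.999
```

```bash
python3 plan.py 481 290 4 .545
python3 - <<'E'
from workcell import *
import cv2
a=capture("scene");cv2.imwrite("pics/s2.png",cv2.resize(a[160:380,280:500],None,fx=2.7,fy=2.7))
E
```

```text
t 4.15 pos [484.5 288.4   9.2] phi 0.541 w 0.999 F [1.  0.4 0.9] tilt [ 0.    -1.     0.001]
shift cm (now axes) [-0.32  0.52 -0.22] n 1.0 turn -0.004
```

View pics/s2.png

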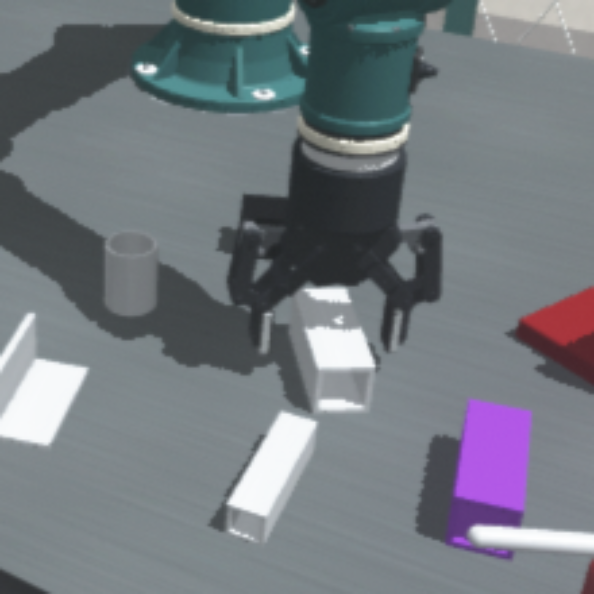

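Both fingers straddle the stub (pads at crop 262,330 and 397,330). I'm making a small correction and closing.

Emit:
carry_out --pt "-0.3 0.5 -0.2 -0.003" --pt "0 0 0 0" --pt "0 0 0 0"

```text
clock: 4.45
tcp_pos: [480.2, 290.4, 3.5]
tcp_rot: [[0.519, -0.0, 0.855], [-0.855, 0.0, 0.519], [-0.0, -1.0, 0.0]]
force: [0.7, -0.3, 0.3]
width: 1.0
```

Emit:
carry_out --pt "0 0 0 0" --pt "0 0 0 0" --pt "0 0 0 0" --pt "0 0 0 0" --pt "0 0 0 0" --pt "0 0 0 0" --pt "0 0 0 0" --pt "0 0 0 0" --pt "0 0 0 0" --pt "0 0 0 0" --pt "0 0 0 0" --pt "0 0 0 0" --fingers 1

```text
clock: 5.45
tcp_pos: [480.7, 290.2, 3.5]
tcp_rot: [[0.518, 0.0, 0.855], [-0.855, 0.0, 0.518], [-0.0, -1.0, 0.0]]
force: [-0.4, 0.3, 5.1]
width: 0.457
```

Emit:
carry_out --pt "0 0 0 0" --pt "0 0 0 0" --pt "0 0 0 0"

```text
clock: 5.7
tcp_pos: [480.7, 290.2, 3.5]
tcp_rot: [[0.518, 0.0, 0.855], [-0.855, 0.0, 0.518], [-0.0, -1.0, 0.0]]
force: [-0.8, -0.6, 6.3]
width: 0.464
```

Emit:
carry_out --pt "0 -1.0 0 0" --pt "0 -2.0 0 0" --pt "0 -3.0 0 0" --pt "0 -3.0 0 0" --pt "0 -3.0 0 0" --pt "0 0 0 0.078" --pt "0 0 0 0.078" --pt "0 0 0 0.078" --pt "0 0 0 0.078" --pt "0 0 0 0.078" --pt "0 0 0 0.077" --pt "0 0 0 0"

```text
clock: 6.7
tcp_pos: [479.4, 289.4, 122.8]
tcp_rot: [[0.077, -0.002, 0.997], [-0.997, -0.002, 0.077], [0.001, -1.0, -0.002]]
force: [-0.1, -0.1, -3.7]
width: 0.458
```

```bash
python3 plan.py 541.7 -267.4 120 .078
```

```text
t 6.7 pos [479.4 289.4 122.8] phi 0.0768 w 0.458 F [-0.1 -0.1 -3.7] tilt [ 0.001 -1.    -0.002]
shift cm (now axes) [55.99  0.35  1.94] n 14.0 turn -0.001
```

Emit:
carry_out --pt "2.0 0 0.2 0" --pt "3.0 0 0.2 0" --pt "3.6 0 0.2 0" --pt "3.6 0 0.2 0" --pt "3.6 0 0.2 0" --pt "3.6 0 0.2 0" --pt "3.6 0 0.2 0" --pt "3.6 0 0.2 0" --pt "3.6 0 0.2 0" --pt "3.6 0 0.2 0" --pt "3.6 0 0 0" --pt "3.6 0 0 0"

```text
clock: 7.7
tcp_pos: [531.6, -118.9, 123.0]
tcp_rot: [[0.08, -0.001, 0.997], [-0.997, 0.0, 0.08], [-0.0, -1.0, -0.001]]
force: [1.3, 1.0, -3.9]
width: 0.461
```

Emit:
carry_out --pt "3.6 0 0 0" --pt "3.6 0 0 0" --pt "3.2 0 0 0" --pt "2.4 0 0 0" --pt "1.6 0 0 0" --pt "0.7 0 0 0" --pt "0 0 0 0" --pt "0 0 0 0"

```text
clock: 8.37
tcp_pos: [543.8, -265.6, 122.9]
tcp_rot: [[0.08, -0.001, 0.997], [-0.997, 0.002, 0.08], [-0.002, -1.0, -0.001]]
force: [0.1, -0.1, -3.9]
width: 0.46
```

```bash
python3 plan.py 541.7 -267.4 40 .078;  python3 - <<'E'
from workcell import *
import cv2
a=capture("top");cv2.imwrite("pics/t3.png",cv2.resize(a[80:280,420:620],None,fx=3,fy=3))
a=capture("scene");cv2.imwrite("pics/s3.png",cv2.resize(a[130:310,40:260],None,fx=3.3,fy=3.3))
E
```

```text
t 8.3667 pos [ 543.8 -265.6  122.9] phi 0.0797 w 0.46 F [ 0.1 -0.1 -3.9] tilt [-0.002 -1.    -0.001]
shift cm (now axes) [ 0.18  8.29 -0.22] n 3.0 turn 0.002
```

View pics/t3.png

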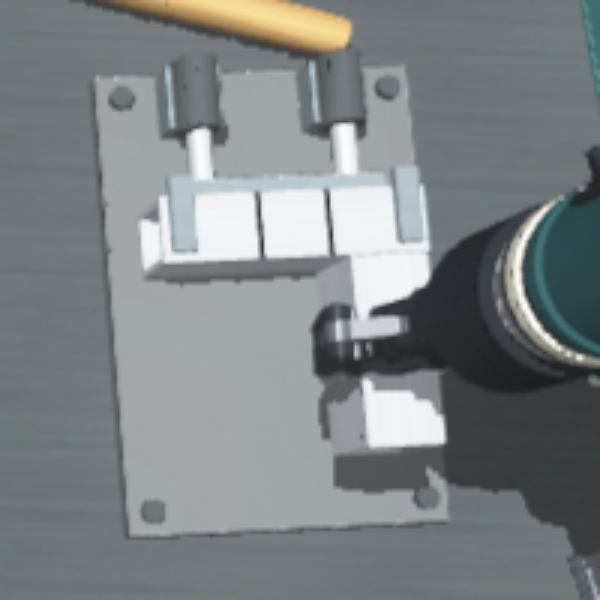

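View pics/s3.png

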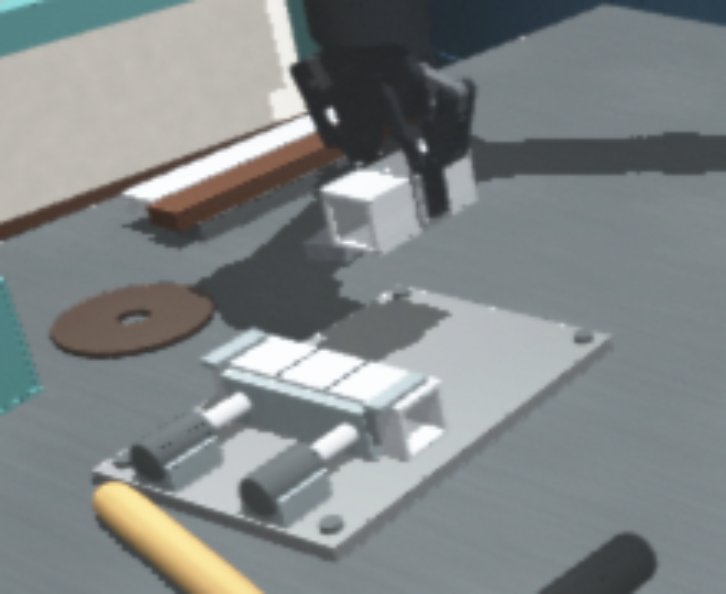

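The stub is held level and square above the jig, with its near end at scene crop (350,215). It appears shifted right in the top view, which is parallax from its height. I'm descending in front of the cross tube.

Emit:
carry_out --pt "0.2 1.5 -0.3 0" --pt "0 2.5 -0.2 0" --pt "0 2.5 0 0" --pt "0 1.5 0 0" --pt "0 0.7 0 0" --pt "0 0 0 0" --pt "0 0 0 0"

```text
clock: 9.05
tcp_pos: [539.9, -268.8, 36.6]
tcp_rot: [[0.08, 0.0, 0.997], [-0.997, 0.0, 0.08], [-0.0, -1.0, 0.0]]
force: [0.3, -0.2, -3.9]
width: 0.463
```

```bash
python3 plan.py 541.7 -267.4 16.5 .078;  python3 - <<'E'
from workcell import *
import cv2
a=capture("top");cv2.imwrite("pics/t4.png",cv2.resize(a[80:280,420:620],None,fx=3,fy=3))
a=capture("scene");cv2.imwrite("pics/s4.png",cv2.resize(a[130:310,40:260],None,fx=3.3,fy=3.3))
E
```

```text
t 9.05 pos [ 539.9 -268.8   36.6] phi 0.0798 w 0.463 F [ 0.3 -0.2 -3.9] tilt [-0. -1.  0.]
shift cm (now axes) [-0.12  2.01  0.19] n 1.0 turn 0.002
```

View pics/t4.png

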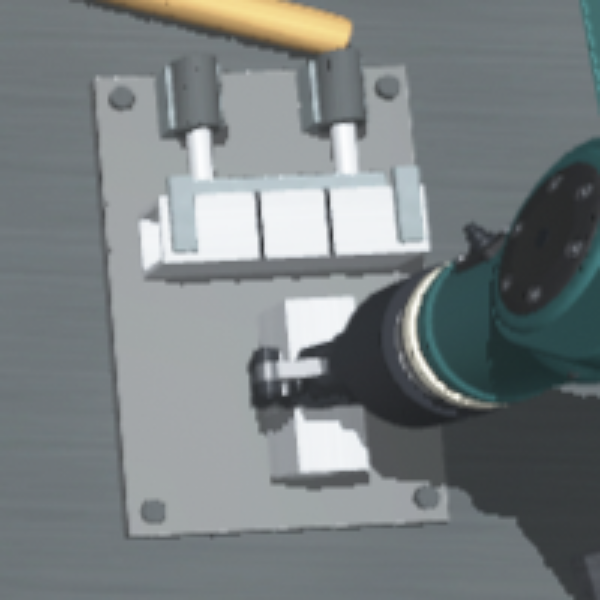

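View pics/s4.png

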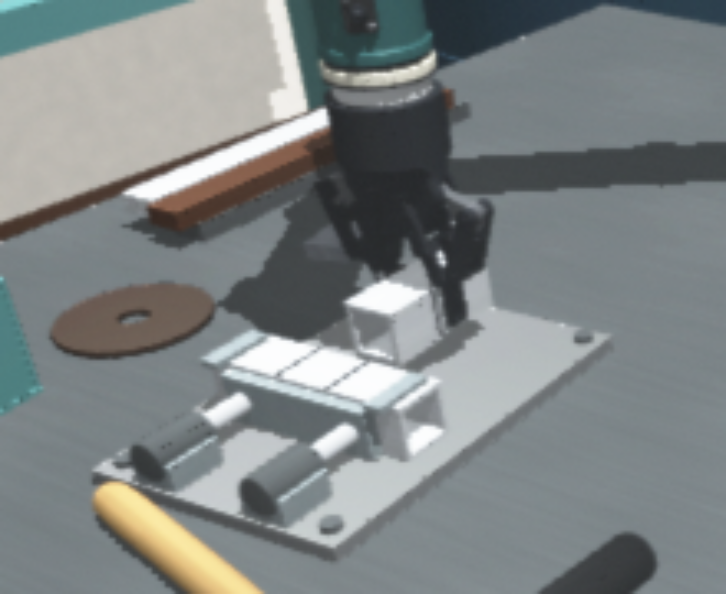

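The stub hovers about 20 mm above the bed, in line with the marked place and clear of the tube. I'm lowering it to the bed gently.

Emit:
carry_out --pt "-0.1 0.8 0.1 0" --pt "0 0.6 0 0" --pt "0 0.3 0 0" --pt "0 0.2 0 0" --pt "0 0.1 0 0" --pt "0 0 0 0" --pt "0 0 0 0"

```text
clock: 9.73
tcp_pos: [540.2, -269.0, 16.3]
tcp_rot: [[0.078, -0.0, 0.997], [-0.997, -0.0, 0.078], [0.0, -1.0, -0.0]]
force: [1.0, 0.0, -3.9]
width: 0.46
```

```bash
python3 plan.py 541.7 -267.4 15.5 .078;  python3 - <<'E'
from workcell import *
import cv2
a=capture("top");cv2.imwrite("pics/t5.png",cv2.resize(a[110:260,450:580],None,fx=4,fy=4,interpolation=cv2.INTER_CUBIC))
a=capture("scene");cv2.imwrite("pics/s5.png",cv2.resize(a[190:300,60:240],None,fx=4.2,fy=4.2,interpolation=cv2.INTER_CUBIC))
E
```

```text
t 9.7333 pos [ 540.2 -269.    16.3] phi 0.0777 w 0.46 F [ 1.   0.  -3.9] tilt [ 0. -1. -0.]
shift cm (now axes) [-0.15  0.08  0.16] n 1.0 turn -0.0
```

View pics/t5.png

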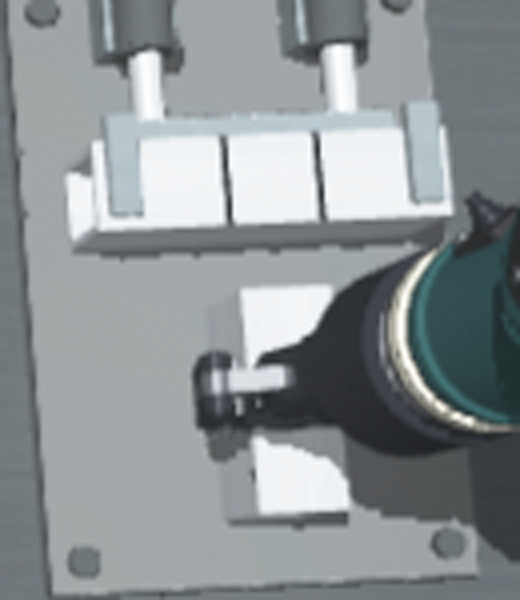

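View pics/s5.png

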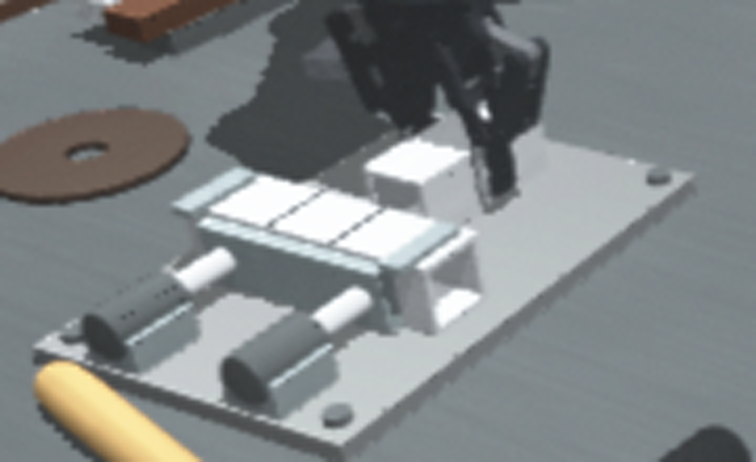

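Emit:
carry_out --pt "-0.15 0 0.3 0" --pt "0 0.03 0.4 0" --pt "0 0.03 0.4 0" --pt "0 0 0.4 0" --pt "0 0 0.3 0" --pt "0 0 0.2 0" --pt "0 0 0 0" --pt "0 0 0 0" --pt "0 0 0 0"

```text
clock: 10.58
tcp_pos: [559.6, -266.0, 15.6]
tcp_rot: [[0.078, -0.001, 0.997], [-0.997, 0.0, 0.078], [-0.0, -1.0, -0.001]]
force: [-0.1, 0.8, -2.4]
width: 0.457
```

```bash
python3 plan.py 541.7 -267.4 15.5 .078;  python3 - <<'E'
from workcell import *
import cv2
a=capture("top");cv2.imwrite("pics/t6.png",cv2.resize(a[110:260,450:580],None,fx=4,fy=4,interpolation=cv2.INTER_CUBIC))
E
```

```text
t 10.5833 pos [ 559.6 -266.    15.6] phi 0.0776 w 0.457 F [-0.1  0.8 -2.4] tilt [-0.    -1.    -0.001]
shift cm (now axes) [ 0.    0.01 -1.8 ] n 1.0 turn -0.0
```

View pics/t6.png

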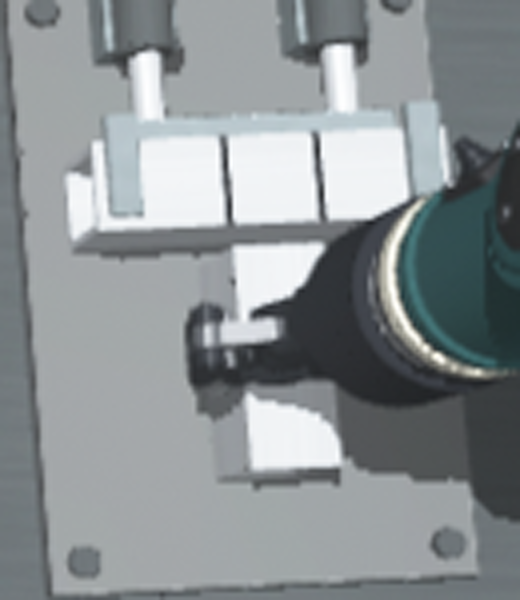

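The stub's edges are now in line with the marker lines (left edge at crop 232 against a line at 231), with about 10 mm to go. It is lightly touching the bed. I'm closing the gap slowly.

Emit:
carry_out --pt "0 0 0.1 0" --pt "0 0 0.15 0" --pt "0 0 0.15 0" --pt "0 0 0.15 0" --pt "0 0 0.15 0" --pt "0 0 0.15 0" --pt "0 0 0.15 0" --pt "0 0 0.1 0" --pt "0 0 0.1 0" --pt "0 0 0.1 0" --pt "0 0 0 0" --pt "0 0 0 0"

```text
clock: 11.63
tcp_pos: [572.0, -264.9, 15.6]
tcp_rot: [[0.078, -0.002, 0.997], [-0.997, 0.0, 0.078], [-0.0, -1.0, -0.002]]
force: [-2.9, 0.3, -1.1]
width: 0.462
```

Emit:
carry_out --pt "0 0 0.1 0" --pt "0 0 0.1 0" --pt "0 0 0.1 0" --pt "0 0 0 0" --pt "0 0 0 0" --pt "0 0 0 0"

```text
clock: 12.13
tcp_pos: [574.1, -264.7, 15.7]
tcp_rot: [[0.077, -0.003, 0.997], [-0.997, 0.0, 0.077], [-0.001, -1.0, -0.003]]
force: [-6.2, 1.1, 1.3]
width: 0.458
```

```bash
python3 plan.py 541.7 -267.4 15.5 .078;  python3 - <<'E'
from workcell import *
import cv2
a=capture("top");cv2.imwrite("pics/t7.png",cv2.resize(a[110:260,450:580],None,fx=4,fy=4,interpolation=cv2.INTER_CUBIC))
E
```

```text
t 12.1333 pos [ 574.1 -264.7   15.7] phi 0.0775 w 0.458 F [-6.2  1.1  1.3] tilt [-0.001 -1.    -0.003]
shift cm (now axes) [ 0.01  0.03 -3.26] n 1.0 turn -0.001
```

View pics/t7.png

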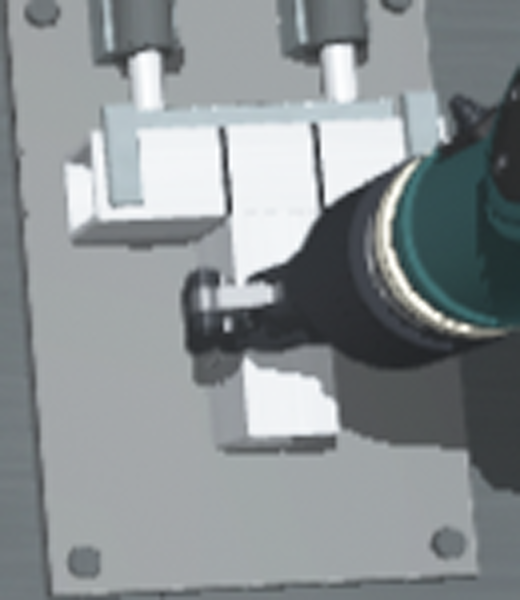

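The piece is in contact. The tube's front edge moved from row 222 to 212 in the crop, about 4 mm of travel. I'm easing the bed pressure slightly and pushing further.

Emit:
carry_out --pt "0 -0.02 0.1 0" --pt "0 -0.02 0.1 0" --pt "0 0 0.1 0" --pt "0 0 0.1 0" --pt "0 0 0.1 0" --pt "0 0 0.1 0" --pt "0 0 0 0" --pt "0 0 0 0" --pt "0 0 0 0"

```text
clock: 12.93
tcp_pos: [577.3, -264.4, 15.8]
tcp_rot: [[0.077, -0.009, 0.997], [-0.997, 0.001, 0.077], [-0.001, -1.0, -0.009]]
force: [-9.8, 0.8, 2.9]
width: 0.455
```

```bash
python3 plan.py 541.7 -267.4 15.5 .078;  cat > trav.py <<'E'
from workcell import *
import cv2,numpy as np
a0=cv2.cvtColor(cv2.imread("pics/top0.png"),cv2.COLOR_BGR2GRAY)
im=capture("top");a=cv2.cvtColor(im,cv2.COLOR_BGR2GRAY)
cv2.imwrite("pics/t8_%d.png"%(sensors.state()['clock']*100),cv2.resize(im[110:260,450:580],None,fx=4,fy=4,interpolation=cv2.INTER_CUBIC))
# template: markers/back edge/left clamp of the tube top
x0,x1,y0,y1=474,536,138,163
up=lambda g:cv2.resize(g,None,fx=8,fy=8,interpolation=cv2.INTER_CUBIC)
t=up(a0[y0:y1,x0:x1]); s=up(a[y0-20:y1+6,x0-8:x1+8])
r=cv2.matchTemplate(s,t,cv2.TM_CCOEFF_NORMED);_,v,_,l=cv2.minMaxLoc(r)
dx,dy=l[0]/8-8,l[1]/8-20
f=470.6;Z=868.3-53
print('score',round(v,3),'dpx',dx,dy,'travel mm',round(np.hypot(dx,dy)*Z/f,2))
E
python3 trav.py; ls pics
```

```text
t 12.9333 pos [ 577.3 -264.4   15.8] phi 0.0771 w 0.455 F [-9.8  0.8  2.9] tilt [-0.001 -1.    -0.009]
shift cm (now axes) [ 0.03  0.06 -3.57] n 1.0 turn -0.001
score 0.953 dpx -0.375 -4.625 travel mm 8.04
js.png
jt.png
s1.png
s2.png
s3.png
s4.png
s5.png
scene0.png
t3.png
t4.png
t5.png
t6.png
t7.png
t8_1298.png
top0.png
```

Emit:
carry_out --pt "0 -0.04 0.1 0" --pt "0 -0.03 0.1 0" --pt "0 0 0.1 0" --pt "0 0 0.1 0" --pt "0 0 0.05 0" --pt "0 0 0 0" --pt "0 0 0 0" --pt "0 0 0 0"

```text
clock: 13.65
tcp_pos: [579.9, -264.2, 16.0]
tcp_rot: [[0.077, -0.012, 0.997], [-0.997, 0.001, 0.077], [-0.002, -1.0, -0.012]]
force: [-10.6, -1.0, 4.3]
width: 0.462
```

```bash
python3 plan.py 541.7 -267.4 15.5 .078; python3 trav.py
```

```text
t 13.65 pos [ 579.9 -264.2   16. ] phi 0.0767 w 0.462 F [-10.6  -1.    4.3] tilt [-0.002 -1.    -0.012]
shift cm (now axes) [ 0.03  0.1  -3.83] n 1.0 turn -0.001
score 0.946 dpx -0.625 -6.5 travel mm 11.31
```

Emit:
carry_out --pt "0 -0.03 0.1 0" --pt "0 0 0.05 0" --pt "0 0 0 0" --pt "0 0 0 0" --pt "0 0 0 0" --pt "0 0 0 0" --pt "0 0 0 0" --pt "0 0 0 0" --pt "0 0 0 0" --pt "0 0 0 0" --pt "0 0 0 0" --pt "0 0 0 0"

```text
clock: 14.7
tcp_pos: [580.8, -264.1, 16.0]
tcp_rot: [[0.076, -0.013, 0.997], [-0.997, 0.001, 0.076], [-0.002, -1.0, -0.013]]
force: [-11.5, 0.5, 3.0]
width: 0.459
```

```bash
python3 plan.py 541.7 -267.4 15.5 .078; python3 trav.py; python3 -c "
from workcell import *;import cv2
a=capture('scene');cv2.imwrite('pics/s9.png',cv2.resize(a[190:300,60:240],None,fx=4.2,fy=4.2,interpolation=cv2.INTER_CUBIC))"; cp $(ls -t pics/t8*|head -1) pics/t9.png
```

```text
t 14.7 pos [ 580.8 -264.1   16. ] phi 0.0765 w 0.459 F [-11.5   0.5   3. ] tilt [-0.002 -1.    -0.013]
shift cm (now axes) [ 0.03  0.11 -3.92] n 1.0 turn -0.001
score 0.943 dpx -0.625 -6.875 travel mm 11.96
```

View pics/t9.png

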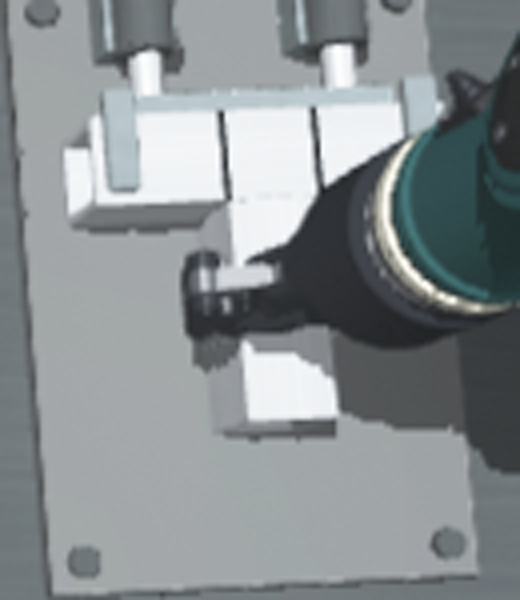

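View pics/s9.png

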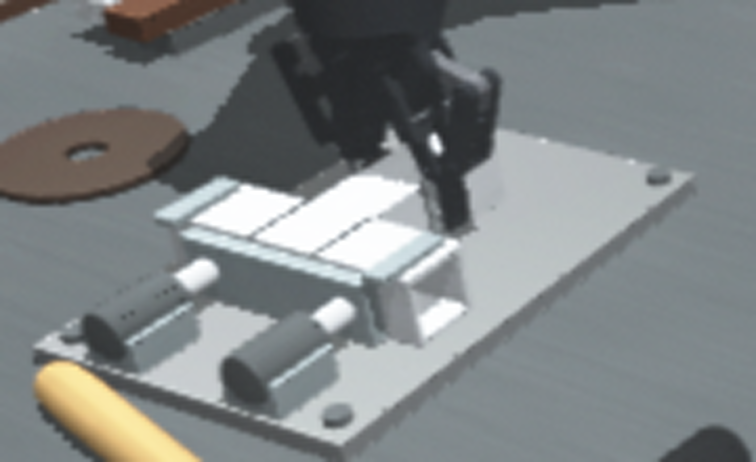

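The T is formed: the stub lies exactly between the marker lines, square and flat, with about 12 mm of travel (≈9.6 N). I'm holding it there for 3 s.

Emit:
carry_out --pt "0 0 0 0" --pt "0 0 0 0" --pt "0 0 0 0" --pt "0 0 0 0" --pt "0 0 0 0" --pt "0 0 0 0" --pt "0 0 0 0" --pt "0 0 0 0" --pt "0 0 0 0" --pt "0 0 0 0" --pt "0 0 0 0" --pt "0 0 0 0"

```text
clock: 15.8
tcp_pos: [580.8, -264.1, 16.1]
tcp_rot: [[0.076, -0.013, 0.997], [-0.997, 0.001, 0.076], [-0.002, -1.0, -0.013]]
force: [-12.5, -0.2, 2.3]
width: 0.456
```

Emit:
carry_out --pt "0 0 0 0" --pt "0 0 0 0" --pt "0 0 0 0" --pt "0 0 0 0" --pt "0 0 0 0" --pt "0 0 0 0" --pt "0 0 0 0" --pt "0 0 0 0" --pt "0 0 0 0" --pt "0 0 0 0" --pt "0 0 0 0" --pt "0 0 0 0"

```text
clock: 16.8
tcp_pos: [580.8, -264.1, 16.1]
tcp_rot: [[0.076, -0.013, 0.997], [-0.997, 0.001, 0.076], [-0.002, -1.0, -0.013]]
force: [-12.1, -0.4, 3.6]
width: 0.463
```

Emit:
carry_out --pt "0 0 0 0" --pt "0 0 0 0" --pt "0 0 0 0" --pt "0 0 0 0" --pt "0 0 0 0" --pt "0 0 0 0" --pt "0 0 0 0" --pt "0 0 0 0" --pt "0 0 0 0" --pt "0 0 0 0" --pt "0 0 0 0" --pt "0 0 0 0"

```text
clock: 17.8
tcp_pos: [580.9, -264.1, 16.1]
tcp_rot: [[0.076, -0.013, 0.997], [-0.997, 0.001, 0.076], [-0.002, -1.0, -0.013]]
force: [-12.4, -0.8, 3.2]
width: 0.463
```

```bash
python3 trav.py; python3 -c "
from workcell import *
import cv2,numpy as np
a=cv2.imread('pics/top0.png');b=capture('top');print('offcut area diff',np.abs(a[120:195,190:325].astype(int)-b[120:195,190:325]).mean())
s=sensors.state();print(s['clock'],s['force'],s['tcp_pos'],s['width']);print(job_done())"
```

```text
score 0.943 dpx -0.625 -6.875 travel mm 11.96
offcut area diff 1.4308148148148148
17.9 [-12.15182889  -0.41475515   2.73204744] [ 580.81893466 -264.10341097   16.05765053] 0.45614992351849526
the job is handed in; nothing more can be done
None
```

I picked out the 40 mm square tube and laid it on the jig bed. I then butted it against the cross tube between the marker lines, held it there for over 3 s and handed in at 17.9 s with it still gripped and pressed.

- **Push:** the last picture gave about 12.0 mm of carriage travel, or about 9.6 N from the spring. The wrist read about 12 N along x, and I put the extra 2.5 N down to friction on the bed, which I did not measure separately. Both readings are inside 6–15 N.
- **Position:** the piece looked centred between the marker lines to within about 1–2 mm. It was square to within 0.01 rad, with a slight pitch of about 0.013 rad. The arm did not move during the hold.
- **Other offcuts:** the area with the thin tube and the angle iron was unchanged between the first and last pictures. The round tube was outside that comparison, but it was standing in its place in the picture taken just before the grasp, and I carried the piece well above it.
- **Disagreement:** the two cameras placed the jig about 6 mm apart sideways. I used a value close to the top camera's, and the alignment with the marker lines agreed with it.

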